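Which stone is heavier? Release the balance and point

TASK

Show the class which of the two stones on the pan balance is heavier; nothing needs gripping for this. Push the lever at the front of the balance from its left position right over to its stop, which frees the beam, let the beam come to rest, then point down at the stone on the pan that sank, fingertips over its middle and a finger's breadth or two above it, and keep still there for about three seconds and on to the end of the job. Do not point at the lighter stone, touch a stone or a pan, or disturb the things lying round the balance.

Things in the scene. Friction and masses are not known exactly. Their poses are not given: they have to be found in the camera images.
- balance: grey two-pan balance, fixed. Origin on the table under the middle of its base; +x to its back (lever at the front), +y to its left pan. Base 130 mm deep, 310 wide, top at 26 mm; a 90 mm wide nose in front reaches x = -112 mm. The 242 mm beam lies along y, 66 mm up, pivoted in the middle, with a pan 110 mm to either side; plungers hold it (nearly) level until the lever is pushed over
- lever (a joint): beam lock lever in front of the nose, rad. Axis along the balance's x, at x = -125, y = 0, 20 mm above the table. 0 (locked): leans 0.6 rad left of upright (to +y of the balance); 1.2 (its stop, released): 0.6 rad to the right. Starts at 0 to 0.08. Stiff (about 2 N near its end), stays where it is left; the beam is freed little by little, fully at the stop
- lever_knob (a point): centre of the rounded upper end of the lever, 70 mm from its axis (the end stands 6 mm farther out). A straight round bar 12 to 13 mm thick, its upper 30 mm sleeved black. Its end rises 12 mm as it passes upright, so push it near the end. Free room on its left and right
- beam (a joint): tilt of the beam in rad: 0 level, positive when the right pan (-y of the balance) sinks, negative when the left pan sinks; stops at +-0.13. Once free, the beam tips right over to the heavier side, usually within a second, in up to some seconds if the stones weigh nearly the same
- left_pan: the pan at +y of the balance, a round steel dish 108 mm across with a 13 mm rim; it stays level while the beam tips. Origin on its pivot, 18 mm below the pan's floor, on the axis of the dish
- left_pan_floor (a point): middle of the left pan's floor, 87 mm above the table with the beam level
- right_pan: the same pan at -y of the balance
- right_pan_floor (a point): middle of the right pan's floor, 87 mm above the table with the beam level
- ore_stone: brown and green ore stone, about 44 x 62 x 40 mm, loose on one of the pans (either). Origin at the middle of its underside, so its top is about 40 mm higher. Its weight is unknown, 0.1 to 0.24 kg
- marble_stone: whitish grey marble stone, about 45 x 58 x 42 mm, loose on the other pan. Origin at the middle of its underside, so its top is about 42 mm higher. Its weight is unknown, 0.1 to 0.24 kg
- loupe: folded pocket magnifier, 27 x 56 x 17 mm, lying on the table to the right of the lever; stays where it is
- pick: thin red scratch pick, 112 mm long and 10 mm thick, lying on the table to the left of the lever; stays where it is
- dropper: small white dropper bottle, 25 mm across and 66 mm high, standing to the right of the balance; stays where it is
Mind the look-alikes: they are no part of the job. What is shaped like the ore_stone but purple or turquoise is not meant. What is shaped like the marble_stone but blue is not meant.

How it is judged:
By the outcome, as a careful person would: the job done as asked, in the order asked, and still so for the second after the job is handed in, with the robot touching nothing.
It also fails if it takes over 51 s, if anything falls off the work surface, if the arm or the gripper's body presses on something with over 40 N, if the wrist force passes 120 N, or if a joint passes its speed limit or range.

ROBOT

A 6-joint arm with a two-finger parallel gripper is mounted at the origin on a cart in front of the work surface, level with it; the furniture and walls round the work are solid. World frame = base frame: x ahead of the robot, y to its left, z up, the work surface at z = 0. Lengths are in m, angles in rad, forces in N, time in s.
With the tool pointing down it reaches from about 0.25 to 0.725 m from the base axis. Payload 4 kg.
Tool frame: the origin (TCP) lies on the centre line of the jaws, within the pads' length; the fingertips stand 11 mm ahead of it and the grasp point (between the pads) lies 8 mm behind it; z points along the fingers, x is the direction in which the jaws open and shut, and the axes are right-handed (so a half turn about z gives the same grasp; the last joint's range is limited). The gripper opens to 85 mm and grips with 20 to 120 N. Pads are 22 mm wide; open, the fingers measure 114 mm over their backs; the gripper's body (76 mm by 85 mm) begins 54 mm behind the grasp point. The pads swing forward as they close: fully open they stand 13 mm farther back than shut.
Start: joints at [1.104, 0.241, 0.005, 1.335, 0, 1.571], TCP at [0.225, 0.447, 0.242] pointing down, gripper open.
Joint ranges: [-2.72, 2.72], [-1.05, 1.87], [-1.09, 1.28], [-1.99, 2.15], [-1.42, 1.44], [-3.14, 3.14]. Speed limits (rad/s): [2.79, 2.79, 3.14, 3.14, 3.14, 3.14].

INTERFACE

Orientations are given as a unit quaternion [x, y, z, w].
In Python, from workcell import bot, viewer, order gives the robot as it stands. The module is installed in compiled form; this text tells all that it offers.
- The arm moves only by the tool send_rows, never from a script. Its argument "increments" is a list that holds one entry, the list of rows, each a list of 4 numbers: the shift along the tool's x, y, z in m, then the turn about the tool's z in degrees. A call has exactly 8 rows; each row shifts and turns the pose as measured when the row begins, along the tool's axes as they then stand; what a row does not reach is not made up. A row lasts 1/10 s, in which the tool goes at most 50 mm and 8.59 degrees, less where a joint would pass 70% of its speed; a pose out of reach is approached as far as the arm can. A call is refused whole if a number of a shift passes 0.05 or a number of a turn 8.59, either way. A call with a gripper value outside its range is refused whole. "hand" is the closure, from -1 (fully open) to 1 (shut), so that 0 is half open, set as the call begins (left out, the last holds). The fingers move at their own pace and stop on an object; the grip force is fixed at half the most. Time passes only in rows, so rows that do not move let the fingers close, or fill a call up. It gives the time, the measured TCP pose, the force and the opening at its end, in the units of the state.
- bot.get_obs(): the state, without advancing time (a new reading comes with each control period).
- viewer.camera(name): name is "scene" or "top" or "wrist"; returns a dict with "image" (420x560x3 uint8, red, green, blue), "range_z" (420x560 float32, m along the optical axis (not along the pixel's ray), 0 where there is no reading), "camera_matrix" (3x3 intrinsics, pixels), "eye" and "rotation" of the camera in the world. Camera axes: x right, y down, z forward; pixel columns grow to the right and rows downward; lengths in m; the calibration is good to about 2 mm. A picture is of the moment at which its call begins.
- order.job_done(): hands the job in, once; it reports no verdict.
The state is a dict: "clock": time; "joint_pos": joint angles; "joint_vel": joint speeds; "tau": joint torques, N m; "eef_pos": TCP position; "tool_rot": TCP orientation; "ft_force": force on the tool from outside, world axes, zero at the start; "ft_torque": the same for the moment, N m; "grip_width": finger opening in m.
Only numpy, scipy, OpenCV 4.12 (cv2) and the standard library are available. Lean on these libraries where they do the work, as an engineer would, in place of code of your own. Each camera call takes 0.05 s, during which the arm holds its last target.

## Working session

There is one attempt and no reset: what is moved stays moved. The work goes in short steps, Python scripts to look and compute and a tool call to move; the robot and the scene stay as the last step left them, time stands still between calls to the robot, and variables do not carry over. Pictures are saved under pics/ and viewed, and the job is handed in when it is done.

Besides the shell and the picture viewer there is one more tool, called after ">>>" as name(argument=value, ...) on one line, values as JSON. send_rows: Moves the arm, as the interface text tells. Its arguments: {"type":"object","properties":{"increments":{"type":"array","items":{"type":"array","items":{"type":"array","items":{"type":"number"}}}},"hand":{"type":"number"}},"required":["increments"]}

```bash
mkdir -p pics
cat > h.py <<'E'
import numpy as np, cv2
from workcell import bot, viewer, order
from scipy.spatial.transform import Rotation as R
def snap(n,f):
    c=viewer.camera(n); cv2.imwrite(f'pics/{f}.png',c['image'][:,:,::-1]); np.savez(f'pics/{f}.npz',**{k:np.array(v) for k,v in c.items()}); return c
def world(c):
    K=c['camera_matrix'];z=c['range_z'];h,w=z.shape
    u,v=np.meshgrid(np.arange(w),np.arange(h))
    P=np.stack([(u-K[0,2])/K[0,0]*z,(v-K[1,2])/K[1,1]*z,z],-1)
    r=np.array(c['rotation'])
    if r.shape!=(3,3): r=R.from_quat(r).as_matrix()
    return P@r.T+np.array(c['eye'])
def state():
    o=bot.get_obs(); print('t',o['clock'],'p',np.round(o['eef_pos'],4),'q',np.round(o['tool_rot'],3),'f',np.round(o['ft_force'],2),'w',o['grip_width']); print(np.round(o['joint_pos'],3)); return o
E
python3 - <<'E'
from h import *
o=state(); print(R.from_quat(o['tool_rot']).as_matrix().round(3))
for n in('scene','top'):
    c=snap(n,n+'0'); print(n,c['eye'],c['rotation'],c['camera_matrix'])
E
```

```text
t 0.0 p [0.2247 0.446  0.2414] q [ 0.851  0.524 -0.001  0.001] f [-0.14 -0.46  0.93] w 0.08516449549314072
[1.104 0.241 0.004 1.335 0.    1.571]
[[ 0.45   0.893 -0.001]
 [ 0.893 -0.45  -0.002]
 [-0.002 -0.    -1.   ]]
scene [-0.14086007 -0.41187325  0.5395599 ] [ 0.74716181 -0.42717805  0.25038231 -0.44336987] [[392.89329108   0.         276.79640499]
 [  0.         392.89329108 214.50364546]
 [  0.           0.           1.        ]]
top [0.4822809  0.004228   1.31328411] [-0.6988185   0.7144947  -0.01658128  0.02958192] [[527.30185754   0.         285.87806759]
 [  0.         527.30185754 207.28549881]
 [  0.           0.           1.        ]]
```

View pics/scene0.png

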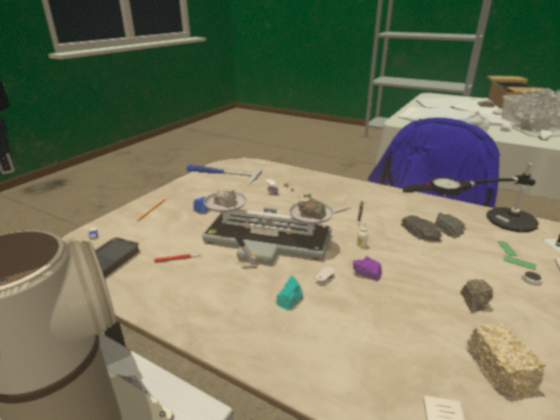

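View pics/top0.png

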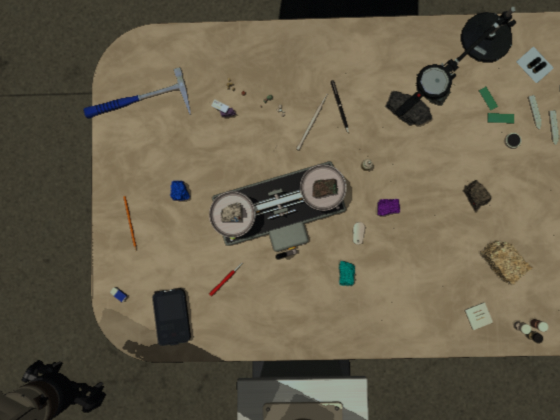

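The top view shows the balance with the marble at (233,214) on the left pan and the ore stone at (325,188) on the right pan. The lever is at (287,254), pick at (225,280), loupe at (358,233) and dropper at (367,165). The look-alikes are blue at (180,190), purple at (388,207) and turquoise at (347,273). All three lie off the pans, so I rule them out.

Run:
```python
from h import *
import h
c=dict(np.load('pics/top0.npz')); W=world(c)
for n,(u,v) in dict(marble=(233,214),ore=(325,188),nose=(290,238),lev=(287,254),lev2=(281,256),lev3=(293,252),table=(200,300),loupe=(358,233),pick=(225,280),drop=(367,165),turq=(347,273)).items(): print(n,W[v,u].round(4))
z=W[...,2]
# pan ring: fit by height
m=(z>.08)&(z<.2); m=m.astype(np.uint8)
n,l,s,cen=cv2.connectedComponentsWithStats(m)
for i in range(1,n):
    if s[i,4]>50:
        p=W[l==i]; print(s[i],p.min(0).round(3),p.max(0).round(3))
im=cv2.resize(c['image'][150:290,200:380,::-1],None,fx=4.4,fy=4.2,interpolation=cv2.INTER_CUBIC); cv2.imwrite('pics/topc.png',im[:600,:800])
c=dict(np.load('pics/scene0.npz'))
im=cv2.resize(c['image'][175:325,190:390,::-1],None,fx=4,fy=4,interpolation=cv2.INTER_CUBIC); cv2.imwrite('pics/scc.png',im)
```

```text
marble [0.5478 0.1452 0.1247]
ore [ 0.6026 -0.0645  0.1182]
nose [0.4915 0.0186 0.024 ]
lev [0.4535 0.0262 0.0568]
lev2 [0.4496 0.0399 0.0773]
lev3 [0.4574 0.012  0.0283]
table [0.3435 0.2447 0.0018]
loupe [ 0.5002 -0.1481  0.0175]
pick [0.3918 0.1812 0.0079]
drop [ 0.6629 -0.1711  0.0482]
turq [ 0.4043 -0.117   0.0323]
[ 395    7  121  111 1950] [ 0.76  -0.506  0.088] [ 0.994 -0.226  0.175]
[ 300  165   46   46 1658] [ 0.554 -0.113  0.08 ] [ 0.659 -0.008  0.127]
[ 209  191   46   47 1658] [0.496 0.1   0.08 ] [0.603 0.205 0.132]
```

View pics/topc.png

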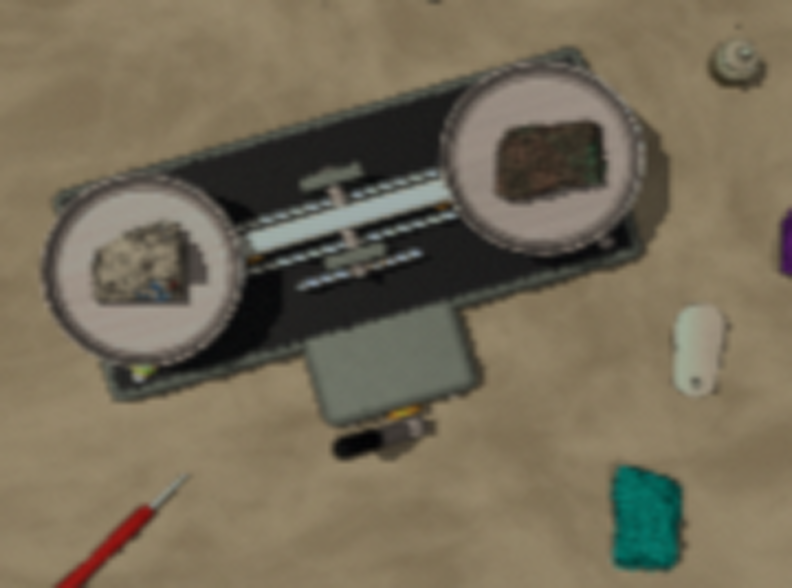

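View pics/scc.png

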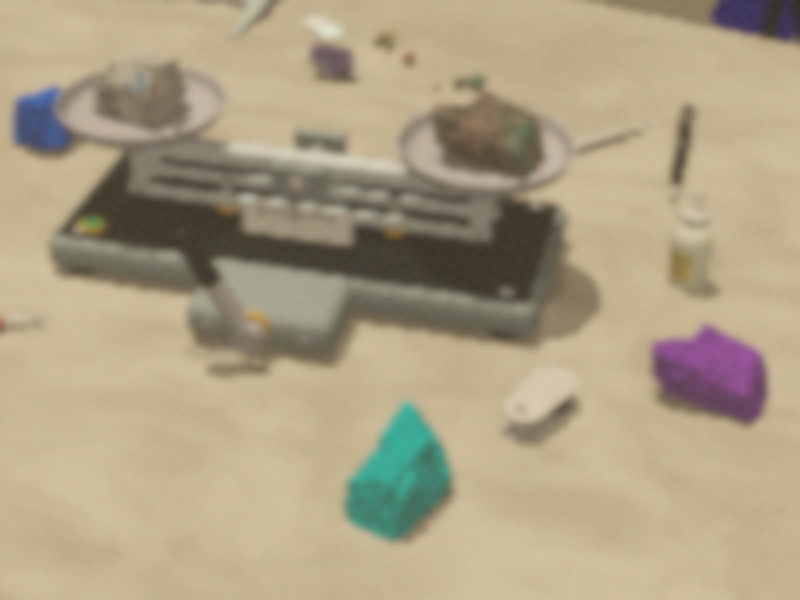

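>>> send_rows(hand=1, increments=[[[0,0,0,8.05],[0,0,0,8.05],[0,0,0,8.05],[0,0,0,8.05],[0,0,0,8.05],[0,0,0,8.05],[0,0,0,0],[0,0,0,0]]])

```text
clock: 0.9
eef_pos: [0.2235, 0.4434, 0.2372]
tool_rot: [0.993, 0.115, -0.003, 0.005]
ft_force: [0.6, -0.4, -0.0]
grip_width: 0.0
```

```bash
cat >> h.py <<'E'
C=np.array([.578,.046,0]); XB=np.array([.966,.2585,0]); YB=np.array([-.2585,.966,0])
def go(t):
    o=state(); r=R.from_quat(o['tool_rot']).as_matrix(); print('tool x ang',np.degrees(np.arctan2(r[1,0],r[0,0])),'z',r[:,2].round(3))
    d=np.array(t)-o['eef_pos']; print('need tool',(r.T@d).round(4)); rel=o['eef_pos']-C; print('bal frame',rel@XB,rel@YB)
E
python3 -c "
from h import *
go([.4371,.0881,.12])"
```

```text
t 0.9 p [0.2235 0.4434 0.2372] q [ 0.993  0.115 -0.003  0.005] f [ 0.63 -0.42 -0.02] w 4.3578597531814666e-05
[ 1.104e+00  2.450e-01 -2.000e-03  1.335e+00 -0.000e+00  2.444e+00]
tool x ang 13.196705716820269 z [-0.005 -0.011 -1.   ]
need tool [0.1278 0.3936 0.1198]
bal frame -0.23974114789983156 0.4755658448011136
```

>>> send_rows(increments=[[[0.015,0.045,0.01,-0.2],[0.015,0.045,0.01,-0.2],[0.015,0.045,0.01,-0.2],[0.015,0.045,0.01,-0.2],[0.015,0.045,0.01,-0.2],[0.015,0.045,0.01,-0.2],[0.015,0.045,0.01,-0.2],[0.015,0.045,0.01,-0.2]]])

```text
clock: 1.7
eef_pos: [0.4356, 0.1218, 0.1571]
tool_rot: [0.989, 0.148, -0.001, 0.002]
ft_force: [0.5, 0.6, 0.7]
grip_width: -0.0005
```

```bash
python3 -c "
from h import *
go([.4371,.0881,.12])"
```

```text
t 1.7 p [0.4356 0.1218 0.1571] q [ 0.989  0.148 -0.001  0.002] f [0.51 0.59 0.65] w -0.0005194116486318434
[ 0.275  0.207 -0.27   1.096 -0.004  1.549]
tool x ang 17.0141097693643 z [-0.    -0.004 -1.   ]
need tool [-0.0083  0.0326  0.0372]
bal frame -0.11798783865083162 0.11006667125968221
```

>>> send_rows(increments=[[[-0.002,0.006,0.006,0.5],[-0.002,0.006,0.006,0.5],[-0.002,0.006,0.006,0.5],[-0.001,0.006,0.006,0.5],[0,0.004,0.006,0],[0,0,0.004,0],[0,0,0,0],[0,0,0,0]]])

```text
clock: 2.5
eef_pos: [0.4365, 0.0896, 0.1197]
tool_rot: [0.991, 0.131, -0.001, 0.002]
ft_force: [0.4, -0.7, -0.1]
grip_width: -0.0003
```

```bash
python3 -c "
from h import *
go([.4371,.0881,.079])
snap('wrist','w1');snap('scene','s1');c=snap('top','t1')
im=cv2.resize(c['image'][150:290,200:380,::-1],None,fx=4.2,fy=4.2); cv2.imwrite('pics/t1c.png',im)
"
```

```text
t 2.5 p [0.4365 0.0896 0.1197] q [ 0.991  0.131 -0.001  0.002] f [ 0.41 -0.65 -0.06] w -0.00031070063559891694
[ 0.205  0.234 -0.343  0.997 -0.004  1.512]
tool x ang 15.111158777664736 z [-0.002 -0.005 -1.   ]
need tool [0.0003 0.0015 0.0407]
bal frame -0.12542565291488242 0.0787356932016704
```

View pics/w1.png

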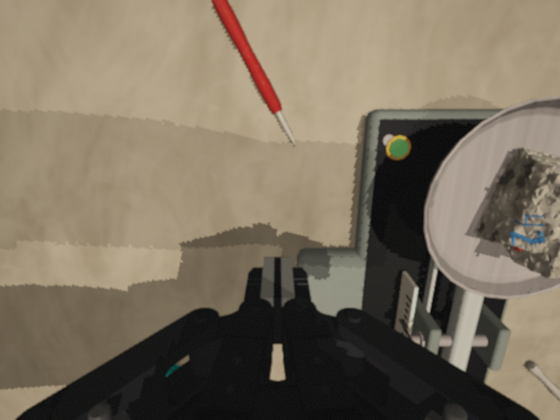

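View pics/t1c.png

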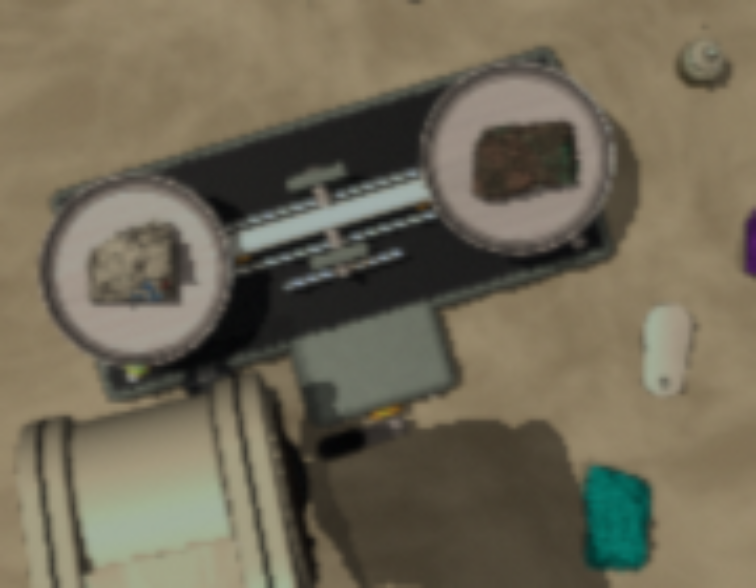

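View pics/s1.png

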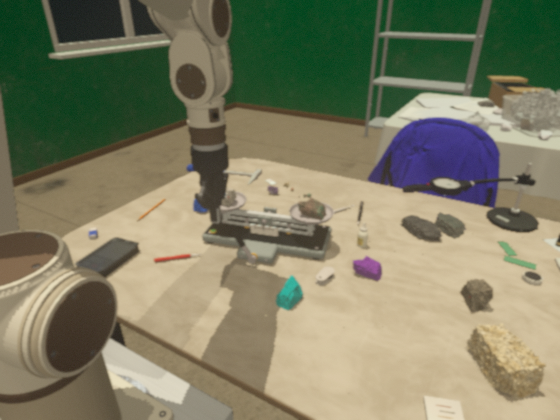

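The picture shows the shut fingers left of the black knob, with clear room. I'll lower them to knob height.

>>> send_rows(increments=[[[0,0,0.007,0],[0,0,0.007,0],[0,0,0.007,0],[0,0,0.007,0],[0,0,0.006,0],[0,0,0.005,0],[0,0.001,0.002,0],[0,0,0,0]]])

```text
clock: 3.45
eef_pos: [0.4367, 0.0883, 0.0749]
tool_rot: [0.991, 0.131, -0.002, 0.002]
ft_force: [0.2, -0.7, 0.6]
grip_width: 0.0
```

```bash
python3 -c "
from h import *
go([.4371,.0881,.079])
c=snap('scene','s2');im=cv2.resize(c['image'][175:325,150:350,::-1],None,fx=4,fy=4,interpolation=cv2.INTER_CUBIC); cv2.imwrite('pics/s2c.png',im)
"
```

```text
t 3.45 p [0.4367 0.0883 0.0749] q [ 0.991  0.131 -0.002  0.002] f [ 0.23 -0.67  0.61] w 9.521367732355736e-06
[ 0.202  0.29  -0.405  0.879 -0.004  1.509]
tool x ang 15.106838498668935 z [-0.002 -0.005 -1.   ]
need tool [ 0.0003  0.0004 -0.0041]
bal frame -0.12556151184423442 0.07742587542254409
```

View pics/s2c.png

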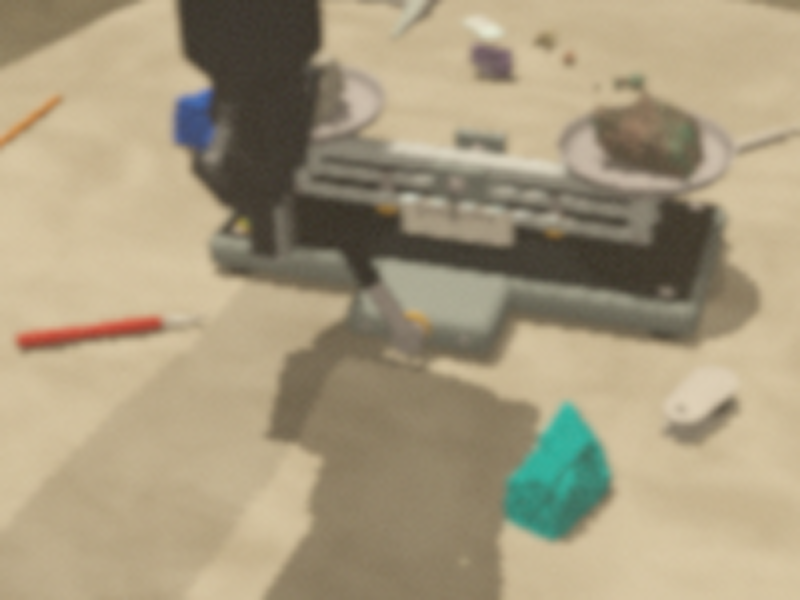

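The fingertips stand level with the knob at crop (355,245), on its left, with a gap. Now I'll push in tool +y.

>>> send_rows(increments=[[[0,0.006,0,0],[0,0.006,0,0],[0,0.006,0,0],[0,0.006,-0.001,0],[0,0.006,0,0],[0,0.006,-0.001,0],[0,0.006,0,0],[0,0.006,0,0]]])

```text
clock: 4.3
eef_pos: [0.4523, 0.0398, 0.0797]
tool_rot: [0.991, 0.132, 0.001, 0.001]
ft_force: [-0.5, 3.2, 0.9]
grip_width: 0.0001
```

```bash
python3 -c "
from h import *
go([.4371,.0881,.079])
c=snap('scene','s3');im=cv2.resize(c['image'][175:325,170:370,::-1],None,fx=4,fy=4,interpolation=cv2.INTER_CUBIC); cv2.imwrite('pics/s3c.png',im)
"
```

```text
t 4.3 p [0.4523 0.0398 0.0797] q [0.991 0.132 0.001 0.001] f [-0.5   3.2   0.92] w 6.0758111060166885e-05
[ 8.800e-02  2.940e-01 -3.840e-01  8.900e-01 -1.000e-03  1.394e+00]
tool x ang 15.179742950108135 z [ 0.003 -0.001 -1.   ]
need tool [-0.0021 -0.0506  0.0006]
bal frame -0.1229920868473445 0.02652129476374842
```

View pics/s3c.png

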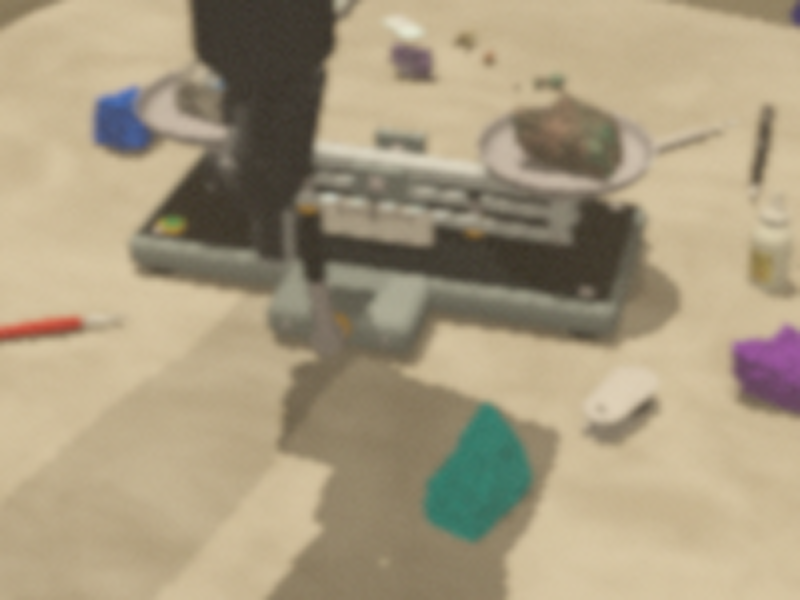

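The lever is near upright at crop (315,260), following the fingers with about 3 N. I'll keep pushing.

>>> send_rows(increments=[[[0,0.005,0,0],[-0.001,0.005,0.001,0],[0,0.005,0,0],[-0.001,0.005,0.001,0],[0,0.005,0,0],[0,0.005,0,0],[0,0.004,0,0],[0,0.003,0,0]]])

```text
clock: 5.15
eef_pos: [0.4595, -0.0003, 0.0762]
tool_rot: [0.991, 0.132, -0.0, 0.001]
ft_force: [-1.1, 1.9, 0.5]
grip_width: 0.0001
```

```bash
python3 -c "
from h import *
go([.4371,.0881,.079])
c=snap('scene','s4');im=cv2.resize(c['image'][175:325,170:370,::-1],None,fx=4,fy=4,interpolation=cv2.INTER_CUBIC); cv2.imwrite('pics/s4c.png',im)
"
```

```text
t 5.15 p [ 4.595e-01 -3.000e-04  7.620e-02] q [ 0.991  0.132 -0.     0.001] f [-1.13  1.86  0.49] w 0.00014684284664431987
[ 0.000e+00  3.100e-01 -3.710e-01  8.900e-01 -1.000e-03  1.307e+00]
tool x ang 15.133884644338957 z [-0.    -0.001 -1.   ]
need tool [ 0.0014 -0.0912 -0.0029]
bal frame -0.12643473275801548 -0.014092808244116975
```

View pics/s4c.png

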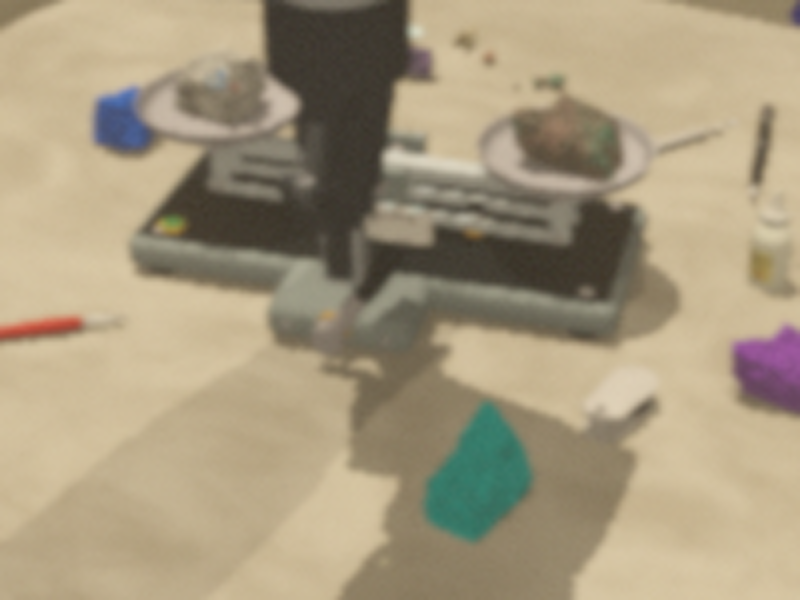

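>>> send_rows(increments=[[[0,0.003,0,0],[0,0.003,0,0],[0,0.003,0,0],[0,0.003,0,0],[0,0.003,0,0],[0,0.003,0,0],[0,0.003,0,0],[0,0.003,0,0]]])

```text
clock: 6.0
eef_pos: [0.4599, -0.0032, 0.0763]
tool_rot: [0.99, 0.14, -0.003, -0.026]
ft_force: [-2.2, 9.3, 3.3]
grip_width: 0.0001
```

```bash
python3 -c "
from h import *
go([.4371,.0881,.079])
c=snap('scene','s5');im=cv2.resize(c['image'][175:325,170:370,::-1],None,fx=4,fy=4,interpolation=cv2.INTER_CUBIC); cv2.imwrite('pics/s5c.png',im)
"
```

```text
t 6.0 p [ 0.4599 -0.0032  0.0763] q [ 0.99   0.14  -0.003 -0.026] f [-2.23  9.25  3.28] w 5.816366004255223e-05
[-0.039  0.32  -0.357  0.908  0.05   1.252]
tool x ang 16.040400589506277 z [-0.012  0.05  -0.999]
need tool [ 0.0033 -0.0941  0.0022]
bal frame -0.12678015407861243 -0.01698953315979388
```

View pics/s5c.png

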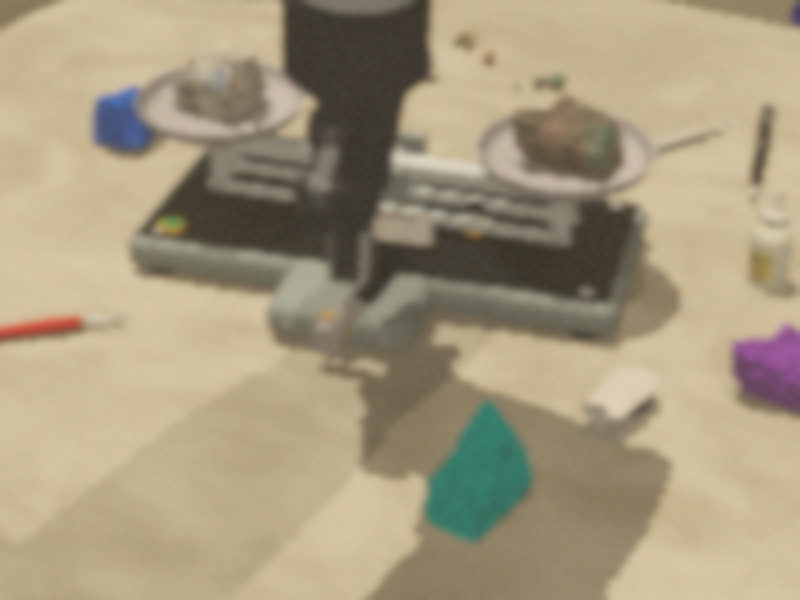

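Force rose to 9 N with the motion stopped, so the lever is at its stop. I'll back off and watch the beam.

>>> send_rows(increments=[[[0,-0.004,0,0],[0,-0.006,0,0],[0,-0.006,-0.005,0],[0,-0.004,-0.01,0],[-0.005,0,-0.02,0],[-0.01,0,-0.025,0],[-0.015,0,-0.025,0],[-0.015,0,-0.025,0]]])

```text
clock: 6.85
eef_pos: [0.4105, -0.0013, 0.1912]
tool_rot: [0.99, 0.14, -0.005, -0.023]
ft_force: [-0.1, 0.0, 0.1]
grip_width: 0.0
```

```bash
python3 -c "
from h import *
go([.4371,.0881,.079])
c=snap('scene','s6');im=cv2.resize(c['image'][175:325,170:370,::-1],None,fx=4,fy=4,interpolation=cv2.INTER_CUBIC); cv2.imwrite('pics/s6c.png',im)
c=snap('top','t6');W=world(c)
im=cv2.resize(c['image'][150:290,200:380,::-1],None,fx=4.2,fy=4.2); cv2.imwrite('pics/t6c.png',im)
print(W[214,233],W[188,325])
for n,p in(('L',C+.11*YB),('R',C-.11*YB)):
    d=np.hypot(W[...,0]-p[0],W[...,1]-p[1]); z=W[...,2]
    m=(d<.05)&(z<.15)&(z>.05); print(n,np.percentile(z[m],[5,20,40]),np.percentile(z[m],98))
"
```

```text
t 6.85 p [ 0.4105 -0.0013  0.1912] q [ 0.99   0.14  -0.005 -0.023] f [-0.13  0.    0.08] w 3.788149847413863e-05
[-0.035  0.11  -0.294  1.185  0.044  1.254]
tool x ang 16.150438230380505 z [-0.016  0.045 -0.999]
need tool [ 0.0508 -0.0731  0.1156]
bal frame -0.17405627577600408 -0.002433899640224922
[0.54766711 0.14496693 0.12642068] [ 0.60306582 -0.06480372  0.1133899 ]
L [0.08666784 0.08888883 0.09054372] 0.13001017651523836
R [0.07930596 0.08163044 0.08347186] 0.11894745179657328
```

View pics/s6c.png

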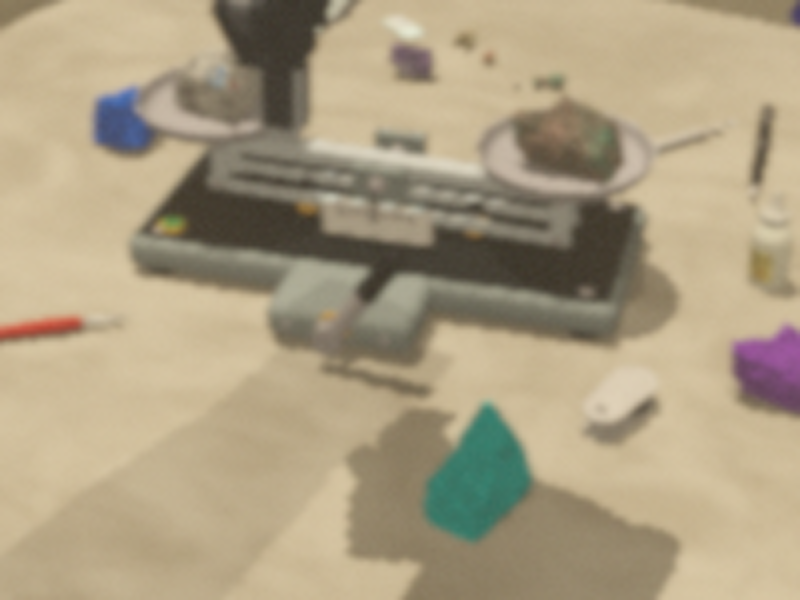

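View pics/t6c.png

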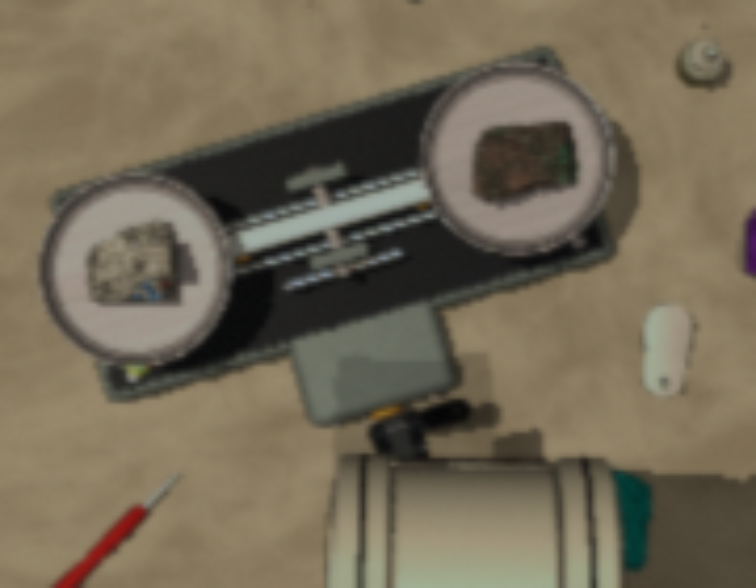

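```bash
cat >> h.py <<'E'
def pans(c):
    W=world(c)
    for n,p in(('L',C+.11*YB),('R',C-.11*YB)):
        d=np.hypot(W[...,0]-p[0],W[...,1]-p[1]); z=W[...,2]
        m=(d<.05)&(z<.15)&(z>.05); print(n,np.percentile(z[m],[5,20,40,98]).round(4))
def lever(c):
    W=world(c); rel=W-C; x=rel@XB; y=rel@YB; z=W[...,2]
    m=(abs(x+.125)<.012)&(abs(y)<.07)&(z>.035)&(z<.1)
    if m.sum()>8:
        a=np.arctan2(y[m],z[m]-.02); print('lever n',m.sum(),'ang left+',np.median(a).round(3), 'y range',y[m].min().round(4),y[m].max().round(4),'x',np.median(x[m]))
E
python3 -c "
from h import *
for f in ('top0','t1','t6','scene0','s1','s6'):
    c=dict(np.load(f'pics/{f}.npz')); print(f); pans(c); lever(c)
"
```

```text
top0
L [0.0832 0.0851 0.087  0.1267]
R [0.0828 0.085  0.0869 0.1223]
lever n 86 ang left+ 0.442 y range 0.0043 0.042 x -0.1242549085635216
t1
L [0.0837 0.086  0.0877 0.1273]
R [0.0819 0.0842 0.0863 0.1214]
lever n 87 ang left+ 0.438 y range 0.0036 0.0419 x -0.1243094059031011
t6
L [0.0867 0.0889 0.0905 0.13  ]
R [0.0793 0.0816 0.0835 0.1189]
lever n 62 ang left+ -0.529 y range -0.0457 -0.0183 x -0.12363675584233866
scene0
L [0.0645 0.0877 0.0893 0.1272]
R [0.0642 0.088  0.0909 0.1235]
lever n 152 ang left+ 0.451 y range -0.0002 0.0396 x -0.12607697541726956
s1
L [0.062  0.0739 0.0894 0.1292]
R [0.0644 0.0872 0.0898 0.1228]
lever n 151 ang left+ 0.444 y range 0.0018 0.0401 x -0.1261707093624749
s6
L [0.0654 0.0902 0.0926 0.1297]
R [0.0639 0.0847 0.0877 0.12  ]
lever n 130 ang left+ -0.572 y range -0.0455 -0.0052 x -0.12672883606517193
```

>>> send_rows(increments=[[[0,0,0,0],[0,0,0,0],[0,0,0,0],[0,0,0,0],[0,0,0,0],[0,0,0,0],[0,0,0,0],[0,0,0,0]]])

```text
clock: 7.75
eef_pos: [0.4116, -0.0013, 0.1915]
tool_rot: [0.99, 0.14, -0.003, -0.023]
ft_force: [0.0, 0.1, 0.3]
grip_width: -0.0001
```

```bash
python3 -c "
from h import *
state()
for n in('top','scene'):
  c=snap(n,n+'7'); pans(c); lever(c)
"
```

```text
t 7.75 p [ 0.4116 -0.0013  0.1915] q [ 0.99   0.14  -0.003 -0.023] f [0.   0.15 0.27] w -7.306738717453245e-05
[-0.034  0.11  -0.293  1.183  0.043  1.255]
L [0.0874 0.0897 0.0914 0.1311]
R [0.0783 0.0807 0.0824 0.1176]
lever n 65 ang left+ -0.53 y range -0.0457 -0.0179 x -0.12395169471541632
L [0.0647 0.0909 0.0936 0.1308]
R [0.0653 0.0835 0.0866 0.1188]
lever n 131 ang left+ -0.576 y range -0.0461 -0.0051 x -0.12654516036513996
```

>>> send_rows(increments=[[[0,0,0,0],[0,0,0,0],[0,0,0,0],[0,0,0,0],[0,0,0,0],[0,0,0,0],[0,0,0,0],[0,0,0,0]]])

```text
clock: 8.65
eef_pos: [0.4118, -0.0014, 0.1919]
tool_rot: [0.99, 0.14, -0.003, -0.023]
ft_force: [-0.0, 0.7, 0.2]
grip_width: 0.0004
```

```bash
python3 -c "
from h import *
c=snap('top','t8'); pans(c); lever(c)
"
```

```text
L [0.0887 0.0912 0.0928 0.1324]
R [0.0769 0.0793 0.0812 0.1162]
lever n 65 ang left+ -0.535 y range -0.0458 -0.0179 x -0.12394000626804778
```

>>> send_rows(increments=[[[0,0,0,0],[0,0,0,0],[0,0,0,0],[0,0,0,0],[0,0,0,0],[0,0,0,0],[0,0,0,0],[0,0,0,0]]])

```text
clock: 9.5
eef_pos: [0.4118, -0.0014, 0.1919]
tool_rot: [0.99, 0.14, -0.003, -0.023]
ft_force: [-0.8, -0.2, 0.2]
grip_width: -0.0
```

```bash
python3 -c "
from h import *
c=snap('top','t9'); pans(c); lever(c)
"
```

```text
L [0.0903 0.0927 0.0944 0.1337]
R [0.0756 0.0779 0.0797 0.1144]
lever n 65 ang left+ -0.533 y range -0.0458 -0.0179 x -0.12397501343871471
```

>>> send_rows(increments=[[[0,0,0,0],[0,0,0,0],[0,0,0,0],[0,0,0,0],[0,0,0,0],[0,0,0,0],[0,0,0,0],[0,0,0,0]]])

```text
clock: 10.35
eef_pos: [0.4118, -0.0014, 0.1919]
tool_rot: [0.99, 0.14, -0.003, -0.023]
ft_force: [1.1, 0.1, 0.2]
grip_width: -0.0002
```

>>> send_rows(increments=[[[0,0,0,0],[0,0,0,0],[0,0,0,0],[0,0,0,0],[0,0,0,0],[0,0,0,0],[0,0,0,0],[0,0,0,0]]])

```text
clock: 11.15
eef_pos: [0.4118, -0.0014, 0.1919]
tool_rot: [0.99, 0.14, -0.003, -0.023]
ft_force: [0.1, 0.2, 0.2]
grip_width: 0.0001
```

>>> send_rows(increments=[[[0,0,0,0],[0,0,0,0],[0,0,0,0],[0,0,0,0],[0,0,0,0],[0,0,0,0],[0,0,0,0],[0,0,0,0]]])

```text
clock: 11.95
eef_pos: [0.4118, -0.0013, 0.1919]
tool_rot: [0.99, 0.14, -0.003, -0.023]
ft_force: [-0.6, -0.1, -0.5]
grip_width: -0.0006
```

```bash
python3 -c "
from h import *
c=snap('top','t10'); pans(c); lever(c)
"
```

```text
L [0.0967 0.0988 0.1006 0.1401]
R [0.0693 0.0716 0.0735 0.1086]
lever n 64 ang left+ -0.527 y range -0.0457 -0.0179 x -0.12388907682284514
```

>>> send_rows(increments=[[[0,0,0,0],[0,0,0,0],[0,0,0,0],[0,0,0,0],[0,0,0,0],[0,0,0,0],[0,0,0,0],[0,0,0,0]]])

```text
clock: 12.8
eef_pos: [0.4118, -0.0014, 0.1919]
tool_rot: [0.99, 0.14, -0.003, -0.023]
ft_force: [0.6, -0.5, -0.2]
grip_width: 0.0003
```

```bash
python3 -c "
from h import *
c=snap('top','t11'); pans(c); lever(c)
"
```

```text
L [0.0971 0.0993 0.1013 0.1406]
R [0.0686 0.0707 0.0728 0.1081]
lever n 65 ang left+ -0.536 y range -0.0458 -0.0179 x -0.12395104680594317
```

The beam is at its stop, with the right pan down 14 mm and the left pan up 14 mm. The ore stone is the heavier one, so I'll locate its middle.

Run:
```python
from h import *
c=dict(np.load('pics/t11.npz')); W=world(c)
p=C-.11*YB; d=np.hypot(W[...,0]-p[0],W[...,1]-p[1]); m=(d<.047)&(W[...,2]>.082)&(W[...,2]<.15)
q=W[m]; print(m.sum(),q.min(0).round(4),q.max(0).round(4),q.mean(0).round(4))
print('minrect',cv2.minAreaRect(q[:,:2].astype(np.float32)*1000))
img=c['image'].astype(int); mm=(d<.047)&(img.sum(2)<300)
q=W[mm]; print('dark',mm.sum(),q.min(0).round(4),q.max(0).round(4),cv2.minAreaRect(q[:,:2].astype(np.float32)*1000))
ctr=np.array([*(np.array(cv2.minAreaRect(W[m][:,:2].astype(np.float32)*1000)[0])/1000)])
go([*ctr,.19]); 
im=c['image'][150:230,280:370,::-1].copy(); im[mm[150:230,280:370]]=(0,0,255)
cv2.imwrite('pics/mask.png',cv2.resize(np.hstack([c['image'][150:230,280:370,::-1],im]),None,fx=4,fy=4))
```

```text
365 [ 0.5827 -0.0897  0.0836] [ 0.6249 -0.0348  0.1134] [ 0.6037 -0.061   0.1006]
minrect ((605.1529541015625, -61.266265869140625), (40.63300323486328, 56.90366744995117), 6.171513080596924)
dark 442 [ 0.56   -0.1014  0.0666] [ 0.6267 -0.0149  0.1134] ((592.9573364257812, -57.60895538330078), (67.79707336425781, 83.585693359375), 9.753421783447266)
t 12.85 p [ 0.4118 -0.0014  0.1919] q [ 0.99   0.14  -0.003 -0.023] f [ 0.21 -0.12  0.67] w -0.0002648280211004908
[-0.034  0.109 -0.293  1.183  0.043  1.255]
tool x ang 16.11638578684414 z [-0.012  0.044 -0.999]
need tool [ 0.1692  0.1112 -0.0031]
bal frame -0.17282556757479278 -0.002780047471095034
```

View pics/mask.png

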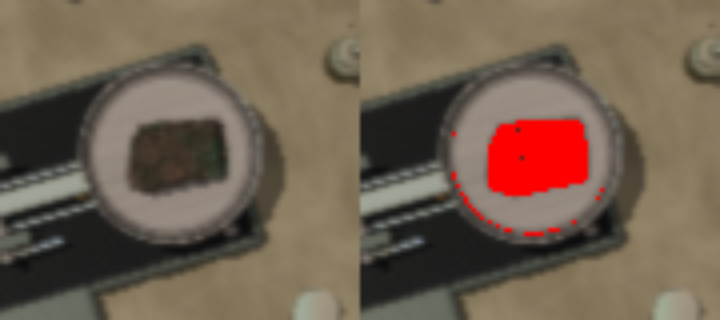

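>>> send_rows(increments=[[[0.024,0.016,0,0],[0.024,0.016,0,0],[0.024,0.016,0,0],[0.024,0.016,0,0],[0.024,0.016,0,0],[0.022,0.014,0,0],[0.015,0.01,0,0],[0,0,0,0]]])

```text
clock: 13.65
eef_pos: [0.597, -0.0595, 0.1852]
tool_rot: [0.99, 0.141, -0.004, -0.023]
ft_force: [-0.0, -1.0, -0.6]
grip_width: -0.0002
```

```bash
python3 -c "
from h import *
go([.605,-.062,.148])"
```

```text
t 13.65 p [ 0.597  -0.0595  0.1852] q [ 0.99   0.141 -0.004 -0.023] f [-0.04 -0.95 -0.62] w -0.00021876054873607012
[-0.12   0.482  0.206  1.314  0.042  1.168]
tool x ang 16.171878164463003 z [-0.014  0.044 -0.999]
need tool [0.007  0.0064 0.037 ]
bal frame -0.008868870881607732 -0.10679181996208678
```

>>> send_rows(increments=[[[0.003,0.003,0.005,0],[0.003,0.002,0.006,0],[0.001,0.001,0.006,0],[0,0,0.006,0],[0,0,0.005,0],[0,0,0.003,0],[0,0,0,0],[0,0,0,0]]])

```text
clock: 14.45
eef_pos: [0.6016, -0.0608, 0.1505]
tool_rot: [0.99, 0.141, -0.006, -0.024]
ft_force: [0.1, 1.0, 0.1]
grip_width: 0.0
```

```bash
python3 -c "
from h import *
go([.605,-.062,.148])
c=snap('scene','s12');im=cv2.resize(c['image'][150:300,220:420,::-1],None,fx=4,fy=4,interpolation=cv2.INTER_CUBIC); cv2.imwrite('pics/s12c.png',im); snap('wrist','w12')
"
```

```text
t 14.45 p [ 0.6016 -0.0608  0.1505] q [ 0.99   0.141 -0.006 -0.024] f [0.11 1.01 0.09] w 2.3253278760028453e-05
[-0.121  0.516  0.168  1.247  0.043  1.166]
tool x ang 16.22522352949281 z [-0.019  0.045 -0.999]
need tool [0.0029 0.0022 0.0024]
bal frame -0.004779597497936992 -0.1092493315249961
```

View pics/s12c.png

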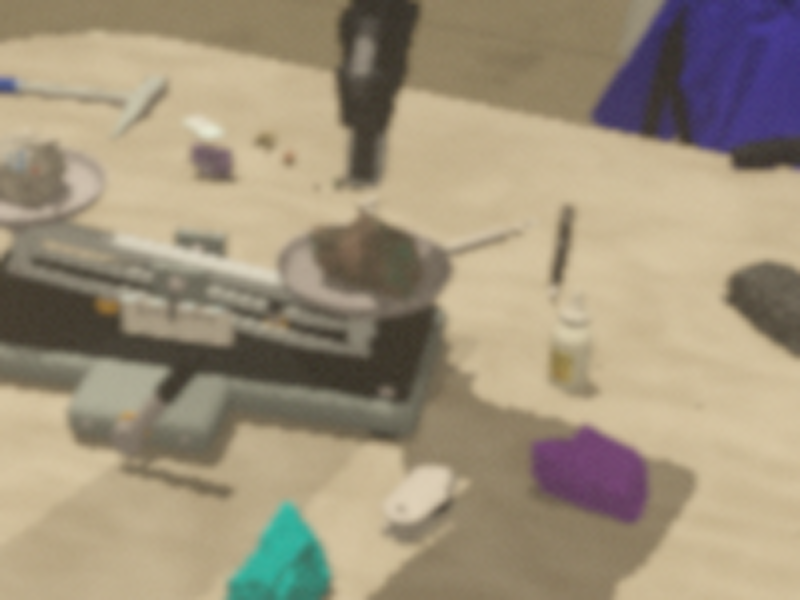

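View pics/w12.png

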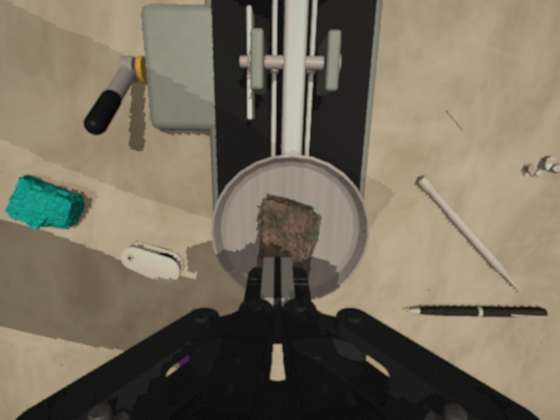

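Run:
```python
from h import *
for f in('s12','w12','scene7'):
    c=dict(np.load(f'pics/{f}.npz')); W=world(c); p=np.array([.605,-.0615])
    d=np.hypot(W[...,0]-p[0],W[...,1]-p[1]); z=W[...,2]
    m=(d<.04)&(z>.083)&(z<.2); zz=np.sort(z[m]); h,e=np.histogram(zz,np.arange(.08,.2,.005)); print(f,h)
    s=(d<.04)&(z>.083)&(z<.125); q=W[s]
    if len(q): print(q.min(0).round(3),q.max(0).round(4),q[q[:,2].argmax()].round(4),cv2.minAreaRect(q[:,:2].astype(np.float32)*1000))
    if f=='s12':
        g=(d<.03)&(z>.125)&(z<.16); q=W[g]; print('tips',q.min(0),q.mean(0),q.max(0)) if len(q) else 0
```

```text
s12 [17 41 55 68 80 83  9  0  0  0  0  0 13 11 23 18 24 19 22 13  2 18 27]
[ 0.583 -0.09   0.083] [ 0.6256 -0.0329  0.1138] [ 0.6181 -0.0521  0.1138] ((603.0440673828125, -61.00584411621094), (34.132301330566406, 61.219329833984375), 12.653898239135742)
tips [ 0.58602554 -0.07361105  0.14104319] [ 0.59293917 -0.06426897  0.15117262] [ 0.60941755 -0.05219206  0.15994704]
w12 [  29  108  268  446  870 1619  202    0    0    0    0    0    0  165
  298  348  366  418  369  654  403 1607 2224]
[ 0.585 -0.084  0.083] [ 0.6285 -0.0326  0.1141] [ 0.6194 -0.052   0.1141] ((608.132568359375, -55.697330474853516), (41.62491226196289, 51.14576721191406), 8.791467666625977)
scene7 [102  48  48  44  59  67  88  72   8   0   0   0   0   0   0   0   0   0
   0   0   0   0   0]
[ 0.573 -0.099  0.083] [ 0.6345 -0.0236  0.1226] [ 0.6177 -0.0546  0.1226] ((598.2390747070312, -63.55670928955078), (48.97538757324219, 78.76185607910156), 21.785154342651367)
```

The tips are about 26 mm above the stone's top (0.114 m) and 3–4 mm off its middle. One small trim, then I'll hold.

>>> send_rows(increments=[[[0.003,0.001,0.004,0],[0.002,0.001,0.003,0],[0,0,0,0],[0,0,0,0],[0,0,0,0],[0,0,0,0],[0,0,0,0],[0,0,0,0]]])

```text
clock: 15.35
eef_pos: [0.6082, -0.0612, 0.1437]
tool_rot: [0.99, 0.141, -0.005, -0.023]
ft_force: [-0.1, -0.1, 0.3]
grip_width: -0.0002
```

>>> send_rows(increments=[[[0,0,0,0],[0,0,0,0],[0,0,0,0],[0,0,0,0],[0,0,0,0],[0,0,0,0],[0,0,0,0],[0,0,0,0]]])

```text
clock: 16.15
eef_pos: [0.6082, -0.0612, 0.1439]
tool_rot: [0.99, 0.141, -0.005, -0.023]
ft_force: [0.0, 0.2, 1.5]
grip_width: 0.0002
```

```bash
python3 -c "
from h import *
go([.605,-.062,.146])
c=snap('scene','s13'); W=world(c)
d=np.hypot(W[...,0]-.605,W[...,1]+.0615); z=W[...,2]
print('stone top',z[(d<.04)&(z<.125)].max(),'tips',z[(d<.03)&(z>.125)].min()); lever(c)"
```

```text
t 16.15 p [ 0.6082 -0.0612  0.1439] q [ 0.99   0.141 -0.005 -0.023] f [0.04 0.2  1.45] w 0.00024899604318160236
[-0.121  0.531  0.176  1.237  0.043  1.167]
tool x ang 16.216262643887124 z [-0.016  0.045 -0.999]
need tool [-0.0033 -0.0002 -0.002 ]
bal frame 0.0014848725312024515 -0.11136697373511469
stone top 0.11318585938207837 tips 0.1335997647776595
lever n 132 ang left+ -0.573 y range -0.0459 -0.005 x -0.1265484040704986
```

The gap is 20 mm and the offset is within 3 mm. Holding still.

>>> send_rows(increments=[[[0,0,0,0],[0,0,0,0],[0,0,0,0],[0,0,0,0],[0,0,0,0],[0,0,0,0],[0,0,0,0],[0,0,0,0]]])

```text
clock: 17.0
eef_pos: [0.6082, -0.0612, 0.1439]
tool_rot: [0.99, 0.141, -0.005, -0.023]
ft_force: [-0.8, 0.3, -0.8]
grip_width: 0.0001
```

>>> send_rows(increments=[[[0,0,0,0],[0,0,0,0],[0,0,0,0],[0,0,0,0],[0,0,0,0],[0,0,0,0],[0,0,0,0],[0,0,0,0]]])

```text
clock: 17.8
eef_pos: [0.6082, -0.0612, 0.1439]
tool_rot: [0.99, 0.141, -0.005, -0.023]
ft_force: [-0.5, 0.6, 0.4]
grip_width: 0.0
```

>>> send_rows(increments=[[[0,0,0,0],[0,0,0,0],[0,0,0,0],[0,0,0,0],[0,0,0,0],[0,0,0,0],[0,0,0,0],[0,0,0,0]]])

```text
clock: 18.6
eef_pos: [0.6082, -0.0612, 0.1439]
tool_rot: [0.99, 0.141, -0.005, -0.023]
ft_force: [0.9, 0.1, -0.7]
grip_width: 0.0
```

>>> send_rows(increments=[[[0,0,0,0],[0,0,0,0],[0,0,0,0],[0,0,0,0],[0,0,0,0],[0,0,0,0],[0,0,0,0],[0,0,0,0]]])

```text
clock: 19.4
eef_pos: [0.6082, -0.0612, 0.1439]
tool_rot: [0.99, 0.141, -0.005, -0.023]
ft_force: [0.8, 1.0, -0.3]
grip_width: 0.0002
```

```bash
python3 -c "
from h import *
go([.605,-.062,.146]); snap('scene','s14'); print(order.job_done())"
```

```text
t 19.4 p [ 0.6082 -0.0612  0.1439] q [ 0.99   0.141 -0.005 -0.023] f [ 0.78  1.02 -0.27] w 0.00021870618418827215
[-0.121  0.531  0.176  1.237  0.043  1.167]
tool x ang 16.21534963323676 z [-0.016  0.045 -0.999]
need tool [-0.0033 -0.0002 -0.0021]
bal frame 0.0014758880308628688 -0.11135941719128914
the job is handed in; nothing more can be done
None
```

View pics/s14.png

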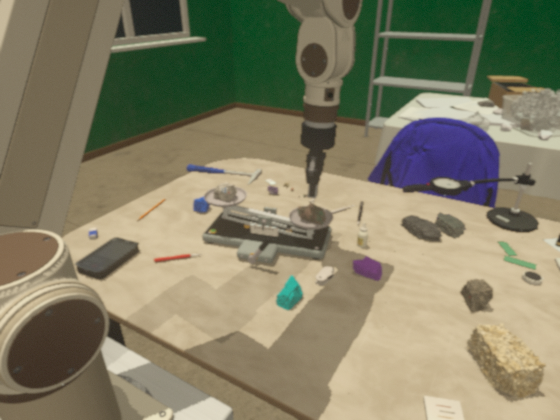

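The ore stone on the right pan is the heavier one. The fingertips pointed down at it, and I handed the job in at 19.4 s on the robot's clock, with no verdict reported.

- **Lever:** I pushed it from the left over to its stop with shut fingers. At the stop the force rose to about 9 N and the lever moved no further, then I backed off.
- **Beam:** It tipped slowly, over about 6 s. I waited until it stopped, with the right pan 14 mm down and the left pan 14 mm up, which is full tilt.
- **Pointing:** The tips stayed about 20 mm above the top of the stone and within about 3 mm of its middle. They were still for just over 4 s and at hand-in, with only sensor noise in the force reading.
- **Surroundings:** The last picture shows the pick, loupe, dropper and look-alikes where they were.

**Small deviations:** The tool kept a tilt of about 2.7° from the lever push, which the interface cannot correct. The lever's final angle measured about 0.53 to 0.57 rad to the right against the stated 0.6. I put the difference down to how it was measured, because its tip was where it should be at the stop and the beam swung fully free.

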